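Hold the ventilator's service cover open

TASK

The portable ventilator is on the bench for inspection of its blower and gas manifold, and the prop of its hinged top cover is missing. Swing the orange latch lever on the cover's front edge fully up to its stop to unhook it, then lift the cover to 60 degrees open, never beyond 75 and never letting it drop, and finish while still holding it there with the gripper so that the technician can look inside. Leave the screwdriver, jar and filter beside it where they are.

Things in the scene. Friction and masses are not known exactly. Their poses are not given: they have to be found in the camera images.
- ventilator: grey and white portable ventilator, 230 mm deep (x) x 285 mm wide (y), fixed to the bench; the shut cover's top is 140 mm above the bench. Origin: centre of its footprint, bench height. Own -x points to its front (dark display, control knob), +x to the rear hinge, z up. A low front shelf, top at 100 mm, lies below lever and lip (own x -115 to -60 mm); the cover is behind it
- cover (a joint): angle of the white cover about its rear hinge, rad: 0 shut and level, grows as the front edge rises (60 degrees is 1.05), end stop 1.8. It weighs 0.3 to 0.65 kg, has no spring and almost no friction: it falls shut if let go. While the latch is hooked it lifts less than 2 degrees
- cover_hinge (a point): middle of the cover's hinge line at its rear edge, 134 mm above the bench; the line runs along the ventilator's own y, and the cover opens about it with its front edge going up and back
- cover_lip (a point): middle of the finger lip: a white tab with four grey ribs, 34 mm wide (own y), 12 mm thick, standing 36 mm forward out of the cover's front edge, 190 mm from the hinge line, at own y = -50 mm; 134 mm above the bench when shut, 28 mm free beneath it. Moves with the cover. Gripped by its two sides (fingers closing along the hinge line) it can turn between the fingers
- latch (a joint): angle of the orange latch lever relative to the cover, rad: 0 to 0.1 when hooked (the lever then slopes 40 degrees up, forward over the front shelf), end stop 1.15 when fully up, just past upright. Friction alone holds it where it is left, about 1 N at its tip moves it. The steel hook under it is free of the case from about 0.4
- latch_pivot (a point): pivot axis of the latch lever at the cover's front edge, 180 mm from the cover's hinge line and parallel to it, own y = +50 mm, 134 mm above the bench when the cover is shut
- latch_tip (a point): gripping point on the orange lever, 48 mm from its pivot (37 mm forward, 31 mm above it when hooked); the lever is 14 mm wide (own y), 8 mm thick, 60 mm long. Moves with the lever, which swings up and back about its pivot. Pinched by its sides it turns stiffly between the fingers
- screwdriver: yellow handled screwdriver lying on the bench, 200 mm long along its own x; origin at its middle. Leave alone
- jar: clear jar with white cap, 48 mm diameter, 62 mm high, origin under its centre. Leave alone
- filter: green breathing filter standing upright, 68 mm diameter, 62 mm high, origin under its centre. Leave alone

How it is judged (in metres and radians):
On the way:
1. the orange latch lever is flipped fully up (value of joint latch above 0.9 rad), for 0.2 s.
At the end, for the whole second after the job is handed in: The cover stands still at 60 degrees open, 5 degrees either way, carried by the gripper's fingers (contact force above 0.3 N) and by nothing else; the latch lever is still up (over 0.7 rad); the screwdriver, jar and filter are within 25 mm of where they lay (value of joint cover between 0.96 and 1.135 rad and velocity of joint cover between -0.1 and 0.1 rad/s and contact force between the fingers and cover above 0.3 N and value of joint latch above 0.7 rad and contact force between cover and screwdriver below 0.1 N and contact force between cover and jar below 0.1 N and contact force between cover and filter below 0.1 N and distance of each of screwdriver, jar, filter from where it was at the start of the episode below 0.025 m); the arm keeps its last pose, push and grip.
It fails at once if the cover is opened beyond 75 degrees (value of joint cover above 1.31 rad).
It fails at once if the cover is let drop after being lifted (it falls faster than 1.5 rad/s while more than 0.15 rad open) (velocity of joint cover below -1.5 rad/s and value of joint cover above 0.15 rad).
It fails at once if a bystander is pushed more than 25 mm (distance of any of screwdriver, jar, filter from where it was at the start of the episode above 0.025 m).
It also fails if it takes over 51 s, if anything falls off the work surface, if the arm or the gripper's body presses on something with over 40 N, if the wrist force passes 120 N, or if a joint passes its speed limit or range.

ROBOT

A 6-joint arm with a two-finger parallel gripper is mounted at the origin on the work surface. World frame = base frame: x ahead of the robot, y to its left, z up, the work surface at z = 0. Lengths are in mm, angles in rad, forces in N, time in s.
With the tool pointing down it reaches from about 350 to 875 mm from the base axis. Payload 4.2 kg.
Tool frame: the origin (TCP) lies at the very end of the fingers, on their centre line; the grasp point (between the pads) lies 19 mm behind it (arm.pinch_z is the distance from the TCP to the grasp point, in mm); x points along the fingers, y is the direction in which the jaws open and shut, and the axes are right-handed (so a half turn about x gives the same grasp; the last joint's range is limited). The gripper opens to 85 mm and grips with 20 to 120 N. Pads are 22 mm wide; open, the fingers measure 114 mm over their backs; the gripper's body (76 mm by 85 mm) begins 54 mm behind the grasp point. The pads swing forward as they close: fully open they stand 13 mm farther back than shut.
Start: joints at [-0.905, 0.385, 0.008, 0, -1.194, -0.259], TCP at [247.308, -573.967, 231.312] pointing down, gripper open.
Joint ranges: [-3.14, 3.14], [-1.21, 2.06], [-1.07, 1.41], [-3.16, 2.05], [-2.99, -0.16], [-3.1, 3.1]. Speed limits (rad/s): [2.79, 2.79, 3.14, 3.14, 3.14, 3.14].

INTERFACE

Orientations are given as a unit quaternion [x, y, z, w].
In Python, from bench import arm gives the robot as it stands.
- The arm moves only by the tool drive_tool, never from a script. Its argument "motion" is a list of rows, each a list of 4 numbers: the shift along the tool's x, y, z in mm, then the turn about the tool's x in degrees. In form: [[dx, dy, dz, spin], ...]. A call has 1 to 10 rows; each row shifts and turns the commanded pose from where the row before left it, along the tool's axes as they then stand; what a row does not reach is not made up. A row lasts 1/12 s, in which the tool goes at most 41.7 mm and 7.16 degrees, less where a joint would pass 70% of its speed; a pose out of reach is approached as far as the arm can. A call with a gripper value outside its range is refused whole. "grip" is the finger opening in mm, from 0 to 85.4, set as the call begins (left out, the last holds). The fingers move at their own pace and stop on an object; the grip force is fixed at half the most. Time passes only in rows, so rows that do not move let the fingers close. It gives the time, the measured TCP pose, the force and the opening at its end, in the units of the state.
- arm.read_state(): the state, without advancing time (a new reading comes with each control period).
- arm.get_image(name): name is "scene" or "top" or "wrist"; returns the picture (480x640x3 uint8, red, green, blue); there is no depth.
- arm.calibration(name): a dict with "K" (3x3 intrinsics, pixels), "distortion" ([k1, k2, p1, p2, k3] as OpenCV has them; the pictures are not rectified), "eye" and "attitude" of the camera in the world; the wrist camera has in their place "T_tool_cam" (4x4, takes a point from camera to tool coordinates, whose origin is the TCP and whose axes are the tool frame's). Camera axes: x right, y up, looking along -z (the intrinsics and any distortion apply to the point x, -y, -z); pixel columns grow to the right and rows downward; lengths in mm; the calibration is good to about 2 mm. A picture is of the moment at which its call begins: read the wrist's pose just before it. calibration takes no time and is no camera call.
- arm.job_done(): hands the job in, once; it reports no verdict.
The state is a dict: "clock": time; "joints": joint angles; "joint_vel": joint speeds; "joint_efforts": joint torques, N m; "position": TCP position; "ee_rot": TCP orientation; "contact_force": force on the tool from outside, world axes, zero at the start; "wrist_torque": the same for the moment, N m; "gripper_width": finger opening in mm.
Only numpy, scipy, OpenCV 4.12 (cv2) and the standard library are available. Lean on these libraries where they do the work, as an engineer would, in place of code of your own. Each camera call takes 0.05 s, during which the arm holds its last target. There are 200 camera calls.

## Working session

There is one attempt and no reset: what is moved stays moved. The work goes in short steps, Python scripts to look and compute and a tool call to move; the robot and the scene stay as the last step left them, time stands still between calls to the robot, and variables do not carry over. Pictures are saved under pics/ and viewed, about 8 in all and at most 12, crops included, and the job is handed in when it is done.

Besides the shell and the picture viewer there is one more tool, called after "Emit:" by a JSON object that holds its "method" and its "body". drive_tool: Moves the arm, as the interface text tells. Its arguments: {"type":"object","properties":{"motion":{"type":"array"},"grip":{"type":"number"}},"required":["motion"]}

```bash
ls; mkdir -p pics; python3 - <<'E'
from bench import arm
import cv2
s=arm.read_state();print(s)
for n in("scene","top"):
    cv2.imwrite(f"pics/{n}0.png",arm.get_image(n)[:,:,::-1]);print(n,arm.calibration(n))
print(arm.calibration("wrist"),arm.pinch_z)
E
```

```text
pics
{'clock': 0.0, 'joints': array([-9.05396528e-01,  3.85554100e-01,  6.60501241e-03, -4.92191802e-04,
       -1.19398183e+00, -2.58615607e-01]), 'joint_vel': array([-0.00069493,  0.00155068,  0.00152924, -0.00037552,  0.00017822,
       -0.00044355]), 'joint_efforts': array([ 1.68409646e-03, -3.92287982e+01,  1.88402045e+01,  4.18621212e+00,
       -4.53240718e-03,  6.99559450e-06]), 'position': array([ 247.07731054, -573.44855041,  230.21592354]), 'ee_rot': array([-0.14201975,  0.69273539,  0.14351508,  0.69235215]), 'contact_force': array([-0.74277631,  0.7480019 ,  0.41685331]), 'wrist_torque': array([-0.02675938,  0.03516712,  0.01858853]), 'gripper_width': 85.43483269094341}
scene {'K': array([[562.30561965,   0.        , 309.15893085],
       [  0.        , 562.30561965, 233.78043666],
       [  0.        ,   0.        ,   1.        ]]), 'distortion': array([-0.07353945,  0.        ,  0.        ,  0.        ,  0.        ]), 'eye': array([1171.28911511,  156.94784104,  690.68040046]), 'attitude': array([0.25029384, 0.30046649, 0.7187592 , 0.57485485])}
top {'K': array([[601.9
[... 282 characters left out ...]
]), 'attitude': array([ 0.0431032 , -0.05788805, -0.69943887,  0.71103893])}
{'K': array([[379.76700401,   0.        , 319.88733567],
       [  0.        , 379.76700401, 233.74483593],
       [  0.        ,   0.        ,   1.        ]]), 'distortion': array([-0.06259567,  0.        ,  0.        ,  0.        ,  0.        ]), 'T_tool_cam': array([[-6.41836649e-04,  2.84795340e-01, -9.58588130e-01,
        -1.42199588e+02],
       [ 9.99999239e-01, -8.27093233e-04, -9.15292430e-04,
         5.56629902e-01],
       [-1.05351277e-03, -9.58587988e-01, -2.84794592e-01,
        -7.24281816e+01],
       [ 0.00000000e+00,  0.00000000e+00,  0.00000000e+00,
         1.00000000e+00]])} 18.700000000000003
```

View pics/top0.png

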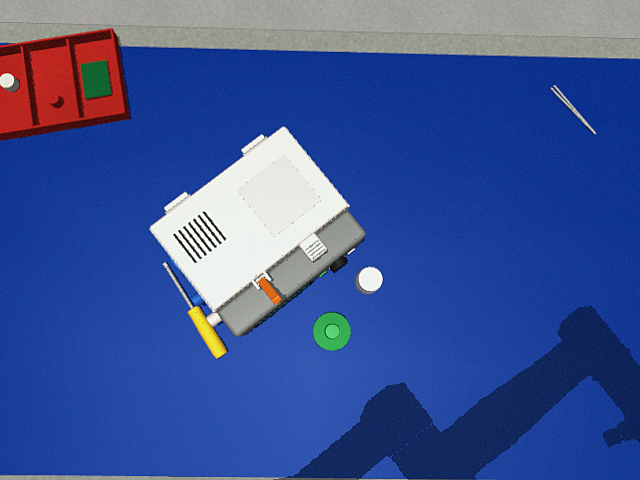

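View pics/scene0.png

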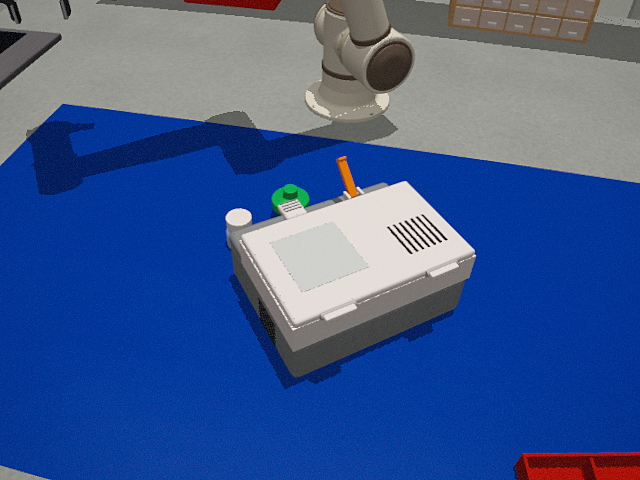

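The top view shows the ventilator with its front toward the lower right. The lever is at about (268,288) and the lip at (314,247), with the jar (369,280), filter (332,331) and screwdriver (208,332) nearby. I'll enlarge the crop.

```bash
python3 - <<'E'
import cv2
i=cv2.imread("pics/top0.png")[115:365,130:400]
cv2.imwrite("pics/c1.png",cv2.resize(i,None,fx=2.4,fy=2.4,interpolation=cv2.INTER_CUBIC))
E
```

```text
(no output)
```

View pics/c1.png

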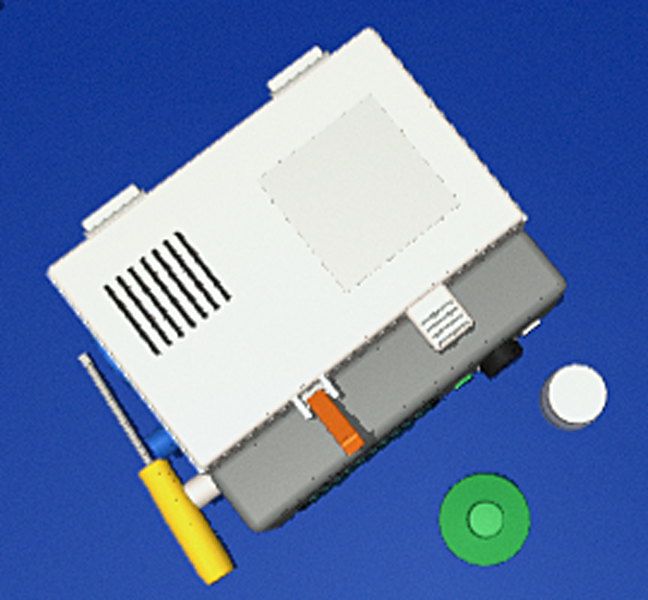

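The crop gives these pixels: cover corners (370,28), (50,272), (205,470), (525,222); lip tip corners (438,350), (474,322); lever end (352,443) and base (318,392).

```bash
cat > h.py <<'E'
import numpy as np,cv2
from bench import arm
from scipy.spatial.transform import Rotation as R
def ray(n,px,z):
    c=arm.calibration(n);u=cv2.undistortPoints(np.array([[px]],float),c["K"],c["distortion"])[0,0]
    d=R.from_quat(c["attitude"]).as_matrix()@[u[0],-u[1],-1];e=c["eye"]
    return e+d*(z-e[2])/d[2]
def proj(n,P):
    c=arm.calibration(n);q=R.from_quat(c["attitude"]).as_matrix().T@(np.array(P)-c["eye"])
    return cv2.projectPoints(np.array([[q[0],-q[1],-q[2]]]),np.zeros(3),np.zeros(3),c["K"],c["distortion"])[0][0,0]
E
python3 - <<'E'
from h import *
g=lambda x,y,z:ray("top",(130+x/2.4,115+y/2.4),z)
P={k:g(*v) for k,v in dict(RR=(370,28,140),RL=(50,272,140),FL=(205,470,140),FR=(525,222,140),lt1=(438,350,140),lt2=(474,322,140),lb1=(408,303,140),lb2=(443,282,140),tipend=(353,441,175),levbase=(318,392,139),
jar=(578,394,62),jarR=(607,394,62),filt=(484,519,62),sc1=(83,356,5),sc2=(218,578,15),shelfR=(566,290,95),shelfL=(262,530,95)).items()}
for k,v in P.items():print(k,v.round(1))
d=(P['RL']-P['RR']+P['FL']-P['FR']);yaw=np.arctan2(-d[0],d[1]);print("yaw",np.degrees(yaw),np.linalg.norm(d)/2)
d=(P['RL']-P['FL']+P['RR']-P['FR']);print(np.degrees(np.arctan2(d[1],d[0])),np.linalg.norm(d)/2)
c=sum(P[k] for k in('RR','RL','FL','FR'))/4;print("cover centre",c)
ex=np.array([np.cos(yaw),np.sin(yaw)]);ey=np.array([-ex[1],ex[0]])
for k,v in P.items():print(k,((v-c)[:2]@ex).round(1),((v-c)[:2]@ey).round(1))
E
```

```text
RR [764.7  56.3 140. ]
RL [587.1 270.  140. ]
FL [454.8 159.9 140. ]
FR [628.2 -53.4 140. ]
lt1 [538.3   5.3 140. ]
lt2 [558. -19. 140.]
lb1 [570.3  26.2 140. ]
lb2 [585.2   2.5 140. ]
tipend [473.8  60.1 175. ]
levbase [508.5  85.9 139. ]
jar [517.  -99.2  62. ]
jarR [ 517.4 -120.5   62. ]
filt [425.4 -31.3  62. ]
sc1 [545.1 275.4   5. ]
sc2 [379.  164.6  15. ]
shelfR [588.6 -86.6  95. ]
shelfL [415.4 125.   95. ]
yaw 39.4180325751697 276.27087455457547
39.270495458299806 173.60580618167614
cover centre [608.70610998 108.2014248  140.        ]
RR 87.5 -139.1
RL 86.1 138.7
FL -86.1 137.6
FR -87.5 -137.2
lt1 -119.7 -34.9
lt2 -119.9 -66.1
lb1 -81.8 -38.9
lb2 -85.2 -66.7
tipend -134.7 48.5
levbase -91.6 46.4
jar -202.5 -102.0
jarR -215.7 -118.7
filt -230.2 8.6
sc1 57.0 169.6
sc2 -141.6 189.4
shelfR -139.3 -137.8
shelfL -138.6 135.7
```

```bash
cat >> h.py <<'E'
C=np.array([608.7,108.2]);YAW=np.radians(39.4)
ex=np.array([np.cos(YAW),np.sin(YAW)]);ey=np.array([-ex[1],ex[0]])
def own(x,y,z): return np.r_[C+x*ex+y*ey,z]   # x=+86 at the hinge
def toown(p): d=np.array(p[:2])-C; return np.r_[d@ex,d@ey,p[2]].round(1)
def status():
    s=arm.read_state();M=R.from_quat(s["ee_rot"]).as_matrix()
    print(round(s["clock"],2),"own",toown(s["position"]),"F",s["contact_force"].round(1),"w",round(s["gripper_width"],1))
    return s,M
def delta(p,spin=0):
    s,M=status();M=M@R.from_euler('x',spin,degrees=True).as_matrix()
    print("tool shift",(M.T@(p-s["position"])).round(1))
E
python3 - <<'E'
from h import *
s,M=status();print(M.round(3),s["joints"].round(2))
h=np.degrees(np.arctan2(M[1,1],M[0,1]));print("heading tool y",h,"own y",129.4)
for t in(129.4,-50.6):
    sp=-(t-h+180)%360; sp=(-(t-h)+180)%360-180; print("spin",sp); delta(own(-170,50,260),sp)
print(own(-111,-50,122),own(-170,50,155))
E
```

```text
0.1 own [-712.1 -297.3  230.3] F [ 0.9 -0.2 -0.1] w 85.6
[[-0.001 -0.396  0.918]
 [ 0.002  0.918  0.396]
 [-1.     0.002 -0.   ]] [-0.91  0.39  0.01 -0.   -1.19 -0.26]
heading tool y 113.3008389091457 own y 129.4
spin -16.099161090854295
0.1 own [-712.1 -297.3  230.3] F [ 0.9 -0.2 -0.1] w 85.6
tool shift [-28.8 347.3 542.1]
spin 163.9008389091457
0.1 own [-712.1 -297.3  230.3] F [ 0.9 -0.2 -0.1] w 85.6
tool shift [ -28.8 -347.3 -542.1]
[554.663099    -0.89176564 122.        ] [445.59876685  38.93249143 155.        ]
```

Emit:
{"method": "drive_tool", "body": {"motion": [[-8,0,0,-5.4],[-8,0,0,-5.4],[-8,0,0,-5.3],[-5,19,30,0],[0,19,30,0],[0,19,30,0],[0,19,30,0],[0,19,30,0],[0,19,30,0],[0,19,30,0]], "grip": 0}}

```text
clock: 0.93
position: [325.0, -336.1, 259.9]
ee_rot: [-0.238, 0.666, 0.238, 0.666]
contact_force: [1.7, 0.3, 0.2]
gripper_width: -0.1
```

Emit:
{"method": "drive_tool", "body": {"motion": [[0,19,30,0],[0,19,30,0],[0,19,30,0],[0,19,30,0],[0,19,30,0],[0,20,30,0],[0,20,30,0],[0,20,30,0],[0,0,0,0],[0,0,0,0]]}}

```text
clock: 1.77
position: [412.3, -64.2, 260.0]
ee_rot: [-0.24, 0.666, 0.24, 0.665]
contact_force: [-0.2, 0.3, 0.6]
gripper_width: -0.0
```

```bash
python3 - <<'E'
from h import *
delta(own(-165,50,156));s,M=status();print(M.round(3))
E
```

```text
1.77 own [-261.2   -8.5  260. ] F [-0.2  0.3  0.6] w -0.0
tool shift [103.9  58.   96.5]
1.77 own [-261.2   -8.5  260. ] F [-0.2  0.3  0.6] w -0.0
[[-0.001 -0.638  0.77 ]
 [ 0.     0.77   0.638]
 [-1.     0.001 -0.001]]
```

Emit:
{"method": "drive_tool", "body": {"motion": [[0,15,24,0],[0,15,24,0],[0,14,24,0],[0,14,24,0],[25,0,0,0],[25,0,0,0],[25,0,0,0],[25,0,0,0],[4,0,0,0],[0,0,0,0]]}}

```text
clock: 2.6
position: [448.5, 38.6, 155.0]
ee_rot: [-0.238, 0.667, 0.238, 0.664]
contact_force: [-0.3, -0.0, 0.9]
gripper_width: 0.2
```

```bash
python3 - <<'E'
from h import *
status()
a=arm.get_image("top")[215:375,190:390,::-1];b=arm.get_image("wrist")[:,:,::-1]
cv2.imwrite("pics/a1.png",np.hstack([cv2.resize(a,(500,400),interpolation=cv2.INTER_CUBIC),cv2.resize(b,(300,400)) if 0 else cv2.resize(b[:,80:560],(300,400))]))
E
```

```text
2.6 own [-168.    47.9  155. ] F [-0.3 -0.   0.9] w 0.2
```

View pics/a1.png

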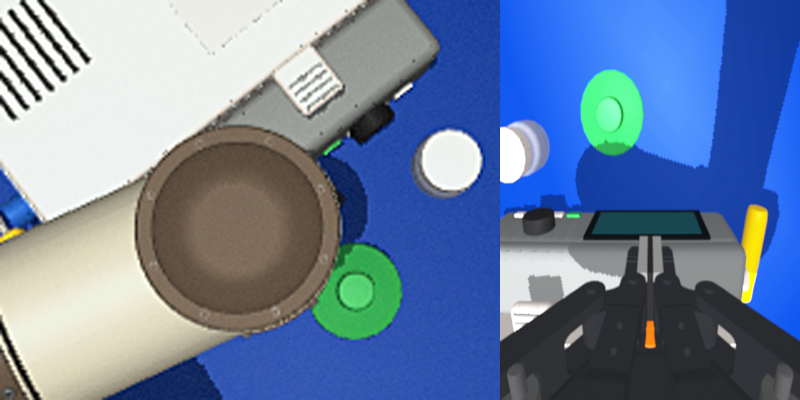

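The fingers line up with the orange lever across its width, since it shows in the gap between them. Now I'll sweep rearward.

Emit:
{"method": "drive_tool", "body": {"motion": [[0,0,6,0],[0,0,6,0],[0,0,6,0],[0,0,6,0],[0,0,6,0],[0,0,6,0],[0,0,5,0],[0,0,5,0],[0,0,4,0],[0,0,4,0]]}}

```text
clock: 3.53
position: [491.9, 74.9, 156.4]
ee_rot: [-0.238, 0.665, 0.239, 0.666]
contact_force: [-0.3, -0.5, 0.4]
gripper_width: 0.0
```

Emit:
{"method": "drive_tool", "body": {"motion": [[0,0,3,0],[0,0,3,0],[0,0,2,0],[0,0,2,0],[0,0,1,0],[0,0,1,0],[0,0,0,0],[0,0,0,0]]}}

```text
clock: 4.2
position: [499.7, 81.3, 156.1]
ee_rot: [-0.238, 0.666, 0.238, 0.665]
contact_force: [-4.1, -3.5, 2.0]
gripper_width: -0.0
```

```bash
python3 - <<'E'
from h import *
status()
b=arm.get_image("scene")[130:260,200:420,::-1]
cv2.imwrite("pics/a2.png",cv2.resize(b,None,fx=3,fy=3,interpolation=cv2.INTER_CUBIC))
E
```

```text
4.2 own [-101.3   48.4  156.1] F [-4.1 -3.5  2. ] w -0.0
```

View pics/a2.png

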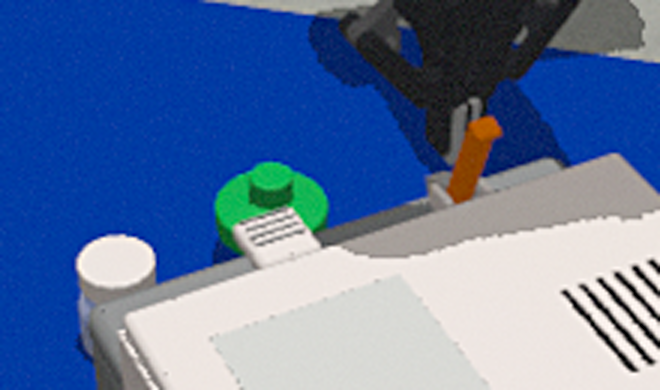

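Emit:
{"method": "drive_tool", "body": {"motion": [[0,0,1.5,0],[0,0,1.5,0],[0,0,0,0],[0,0,0,0]]}}

```text
clock: 4.58
position: [499.9, 81.6, 156.0]
ee_rot: [-0.239, 0.669, 0.238, 0.663]
contact_force: [-8.4, -6.7, 6.3]
gripper_width: -0.2
```

```bash
python3 - <<'E'
from h import *
status()
for q in(.6,.8,.9,1.0,1.15):
    a=np.radians(40)+q; print(q,proj("scene",own(-94-60*np.cos(a),50,134+60*np.sin(a))).round(1))
print("base",proj("scene",own(-94,50,134)))
E
```

```text
4.58 own [-100.9   48.5  156. ] F [-8.4 -6.7  6.3] w -0.2
0.6 [349.3 158.1]
0.8 [353.4 161.2]
0.9 [355.5 163.3]
1.0 [357.6 165.8]
1.15 [360.6 170.1]
base [352.22547508 194.07470331]
```

The force rose to 11 N with no further motion, and the lever tip at (362,173) matches the prediction for 1.15 rad, so the lever is at its stop. Next is the lip.

Emit:
{"method": "drive_tool", "body": {"motion": [[0,0,-10,0],[0,0,-15,0],[-20,0,0,0],[-30,0,0,0],[-20,-20,0,0],[0,-30,0,0],[0,-30,0,0],[0,-18,12,0],[0,0,0,0],[0,0,0,0]], "grip": 60}}

```text
clock: 5.42
position: [556.4, -0.2, 225.9]
ee_rot: [-0.238, 0.665, 0.238, 0.667]
contact_force: [-0.1, -0.3, 0.4]
gripper_width: 60.4
```

```bash
python3 - <<'E'
from h import *
delta(own(-111,-50,122))
b=arm.get_image("wrist")[:,:,::-1]
cv2.imwrite("pics/a3.png",b)
# predicted lip centre in wrist image
s=arm.read_state();M=R.from_quat(s["ee_rot"]).as_matrix();c=arm.calibration("wrist");T=c["T_tool_cam"]
for P in(own(-122,-33,140),own(-122,-67,140),own(-86,-33,140),own(-86,-67,140)):
    q=T[:3,:3].T@(M.T@(P-s["position"])-T[:3,3]);print(cv2.projectPoints(np.array([[q[0],-q[1],-q[2]]]),np.zeros(3),np.zeros(3),c["K"],c["distortion"])[0][0,0].round(0))
E
```

```text
5.42 own [-109.2  -50.5  225.9] F [-0.1 -0.3  0.4] w 60.4
tool shift [103.9   0.6  -2. ]
[346. 221.]
[291. 221.]
[345. 275.]
[292. 275.]
```

View pics/a3.png

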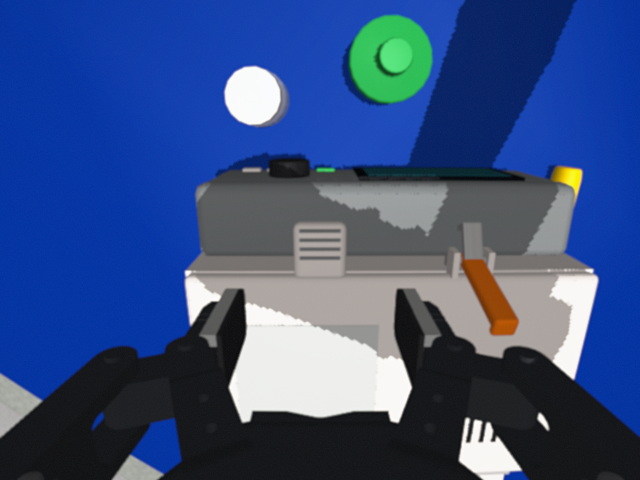

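The lip corners at (295,222) to (346,277) match the prediction within about 2 px, and the lever is fully up. Descending and gripping.

Emit:
{"method": "drive_tool", "body": {"motion": [[20,0.5,-2,0],[25,0,0,0],[25,0,0,0],[20,0,0,0],[10,0,0,0],[4,0,0,0],[0,0,0,0],[0,0,0,0]]}}

```text
clock: 6.13
position: [554.0, -0.6, 123.5]
ee_rot: [-0.239, 0.665, 0.239, 0.666]
contact_force: [0.1, 0.2, 0.4]
gripper_width: 59.9
```

Emit:
{"method": "drive_tool", "body": {"motion": [[0,0,0,0],[0,0,0,0],[0,0,0,0],[0,0,0,0],[0,0,0,0],[0,0,0,0],[0,0,0,0],[0,0,0,0]], "grip": 20}}

```text
clock: 6.8
position: [554.9, -1.9, 124.3]
ee_rot: [-0.239, 0.664, 0.238, 0.667]
contact_force: [1.9, -5.1, 4.2]
gripper_width: 32.2
```

```bash
python3 - <<'E'
from h import *
s,M=status()
# arc rows, tool z=+own x, tool x=-z
p=toown(s["position"]);r=86-p[0];print(r)
th=np.radians(np.r_[0,1,3,np.arange(6,61,3)])
d=np.diff(np.c_[-r*np.sin(th),-r*np.cos(th)],axis=0);print(d.round(1).tolist())
E
```

```text
6.8 own [-111.5  -50.9  124.3] F [ 1.9 -5.1  4.2] w 32.2
197.5
[[-3.4, 0.0], [-6.9, 0.2], [-10.3, 0.8], [-10.3, 1.3], [-10.2, 1.9], [-10.1, 2.4], [-9.9, 2.9], [-9.7, 3.5], [-9.6, 4.0], [-9.3, 4.5], [-9.1, 4.9], [-8.8, 5.4], [-8.5, 5.9], [-8.2, 6.3], [-7.9, 6.7], [-7.5, 7.1], [-7.1, 7.5], [-6.7, 7.9], [-6.3, 8.2], [-5.9, 8.5], [-5.4, 8.8]]
```

Emit:
{"method": "drive_tool", "body": {"motion": [[-1.7,0,0,0],[-1.7,0,0,0],[-3.5,0,0.1,0],[-3.4,0,0.1,0],[-5.2,0,0.4,0],[-5.1,0,0.4,0],[-5.2,0,0.6,0],[-5.1,0,0.7,0],[0,0,0,0],[0,0,0,0]], "grip": 10}}

```text
clock: 7.63
position: [557.6, 0.3, 153.9]
ee_rot: [-0.239, 0.664, 0.238, 0.668]
contact_force: [7.4, -2.3, -4.5]
gripper_width: 32.7
```

```bash
python3 - <<'E'
from h import *
s,M=status();print(s["wrist_torque"].round(2))
E
```

```text
7.63 own [-108.   -50.9  153.9] F [ 7.4 -2.3 -4.5] w 32.7
[-1.11 -1.88 -0.06]
```

Emit:
{"method": "drive_tool", "body": {"motion": [[-5.1,-0.5,1,0],[-5.1,-0.5,1,0],[-5,0,1.2,0],[-5.1,0,1.2,0],[-5,0,1.5,0],[-4.9,0,1.4,0],[-4.9,0,1.7,0],[-4.8,0,1.8,0],[0,0,0,0],[0,0,0,0]]}}

```text
clock: 8.47
position: [566.5, 7.7, 192.9]
ee_rot: [-0.238, 0.663, 0.238, 0.668]
contact_force: [7.7, 0.5, -6.5]
gripper_width: 32.6
```

Emit:
{"method": "drive_tool", "body": {"motion": [[-4.8,0,2,0],[-4.8,0,2,0],[-4.7,0,2.2,0],[-4.6,0,2.3,0],[-4.6,0,2.4,0],[-4.5,0,2.5,0],[-4.4,0,2.7,0],[-4.4,0,2.7,0],[0,0,0,0],[0,0,0,0]]}}

```text
clock: 9.3
position: [580.8, 19.4, 228.6]
ee_rot: [-0.238, 0.664, 0.239, 0.667]
contact_force: [9.0, 0.4, -8.3]
gripper_width: 32.4
```

```bash
python3 - <<'E'
from h import *
s,M=status();print(s["wrist_torque"].round(2))
p=toown(s["position"]);print(np.degrees(np.arctan2(p[2]-124.3,86-p[0])),np.hypot(p[2]-124.3,86-p[0]))
b=arm.get_image("scene")[60:380,170:520,::-1]
cv2.imwrite("pics/a4.png",cv2.resize(b,None,fx=1.8,fy=1.8,interpolation=cv2.INTER_CUBIC))
E
```

```text
9.3 own [-77.9 -50.9 228.6] F [ 9.   0.4 -8.3] w 32.4
[-0.23 -2.36  0.05]
32.47119229084849 194.27223167503894
```

View pics/a4.png

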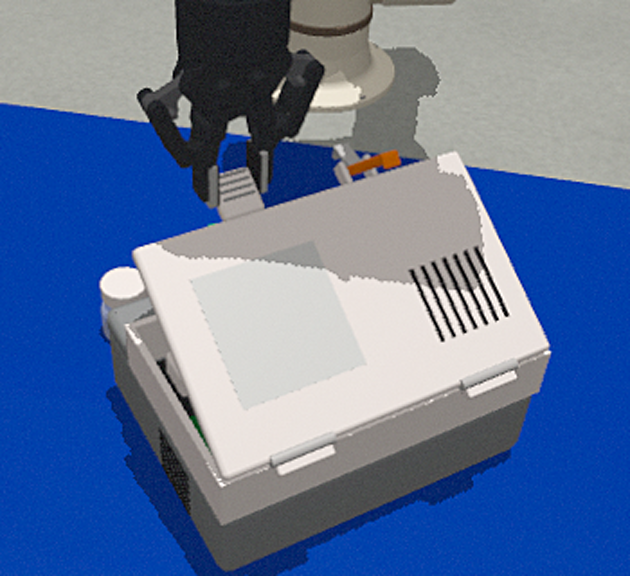

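The cover is rising, the lip is firmly pinched and the lever is still up. There is about 10 N of inward radial pull, so I'll tighten the radius slightly.

Emit:
{"method": "drive_tool", "body": {"motion": [[-4,0,3.3,0],[-4,0,3.4,0],[-4,0,3.4,0],[-4,0,3.4,0],[-4.1,0,3.3,0],[-4,0,3.4,0],[-3.9,0,3.4,0],[-3.8,0,3.5,0],[0,0,0,0],[0,0,0,0]]}}

```text
clock: 10.18
position: [600.6, 35.7, 259.5]
ee_rot: [-0.238, 0.666, 0.238, 0.666]
contact_force: [8.0, -2.7, -10.1]
gripper_width: 32.1
```

Emit:
{"method": "drive_tool", "body": {"motion": [[-3.6,0,3.7,0],[-3.5,0,3.8,0],[-3.4,0,3.9,0],[-3.3,0,4,0],[-3.2,0,4.1,0],[-3.1,0,4.1,0],[0,0,0,0],[0,0,0,0]]}}

```text
clock: 10.85
position: [618.1, 50.2, 279.1]
ee_rot: [-0.239, 0.666, 0.238, 0.665]
contact_force: [7.4, -4.0, -10.0]
gripper_width: 32.4
```

```bash
python3 - <<'E'
from h import *
s,M=status();print(s["wrist_torque"].round(2))
p=toown(s["position"]);print(np.degrees(np.arctan2(p[2]-124.3,86-p[0])),np.hypot(p[2]-124.3,86-p[0]))
def top(x,y,t): # point on cover top, x from hinge forward, 6 above hinge height
    t=np.radians(t);return own(86-x*np.cos(t)+6*np.sin(t),y,134+x*np.sin(t)+6*np.cos(t))
print("33deg check, seen (424,146):",[proj("scene",top(172,138,t)).round(0) for t in(29,33,37)])
for t in(48,52,56,60,64):print(t,proj("scene",top(172,138,t)).round(0),proj("scene",top(172,-138,t)).round(0))
b=arm.get_image("scene")[60:380,170:520,::-1]
cv2.imwrite("pics/a5.png",cv2.resize(b,None,fx=1.8,fy=1.8,interpolation=cv2.INTER_CUBIC))
E
```

```text
10.85 own [-29.5 -50.8 279.1] F [  7.4  -4.  -10. ] w 32.4
[-1.15 -1.71  0.26]
53.272496045494314 193.1405964576065
33deg check, seen (424,146): [array([420., 143.]), array([423., 140.]), array([427., 137.])]
48 [440. 131.] [252. 187.]
52 [445. 130.] [255. 187.]
56 [451. 130.] [258. 187.]
60 [456. 130.] [262. 188.]
64 [462. 130.] [265. 190.]
```

View pics/a5.png

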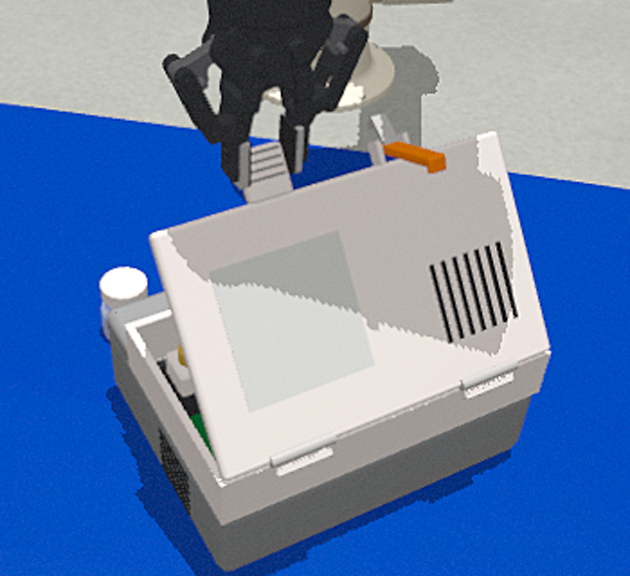

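Emit:
{"method": "drive_tool", "body": {"motion": [[-2.7,0,4,0],[-2.7,0,4,0],[-2.6,0,4,0],[-2.5,0,4,0],[-2.3,0,4,0],[-1,0,2,0],[0,0,0,0],[0,0,0,0],[0,0,0,0],[0,0,0,0]]}}

```text
clock: 11.73
position: [634.3, 63.5, 292.5]
ee_rot: [-0.238, 0.667, 0.238, 0.664]
contact_force: [4.2, -4.0, -9.7]
gripper_width: 32.1
```

```bash
python3 - <<'E'
from h import *
s,M=status();print(s["joint_vel"].round(3))
p=toown(s["position"]);print(np.degrees(np.arctan2(p[2]-124.3,86-p[0])),np.hypot(p[2]-124.3,86-p[0]))
b=arm.get_image("scene")[60:380,170:520,::-1]
t=arm.get_image("top")[100:370,130:430,::-1]
cv2.imwrite("pics/a6.png",np.hstack([cv2.resize(b,(437,400),interpolation=cv2.INTER_CUBIC),cv2.resize(t,(363,400))]))
E
```

```text
11.73 own [ -8.6 -50.8 292.5] F [ 4.2 -4.  -9.7] w 32.1
[-0.    -0.    -0.    -0.     0.001 -0.   ]
60.64548113114608 192.9777189211231
```

View pics/a6.png

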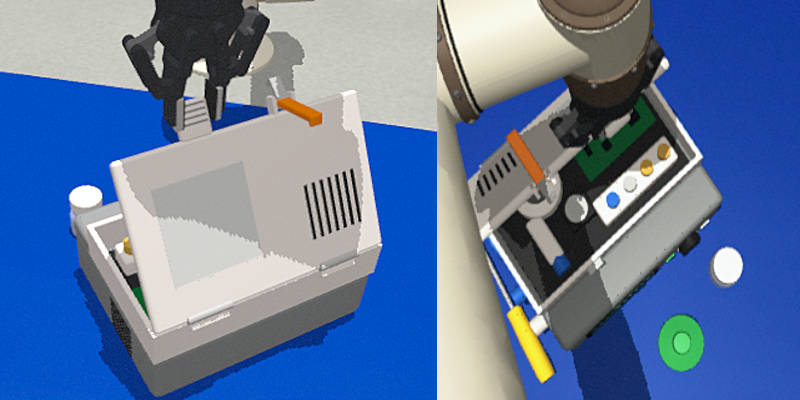

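The front corners at (456,134) and (260,190) match 58–60° in the prediction, and the TCP arc gives 60.6°. The arm is still, the lever is up and the bystanders are in place, so I'm handing in.

```bash
python3 - <<'E'
from h import *
status();print(arm.job_done())
E
```

```text
11.83 own [ -8.6 -50.8 292.5] F [ 5.3 -3.7 -8.8] w 32.3
the job is handed in; nothing more can be done
None
```

The latch lever is fully up and the cover is open at about 60°, with the gripper still holding it by the lip. I handed the job in at 11.8 s; it returned no verdict.

- **Latch:** I pushed the lever back with closed fingers until the force rose to 11 N with no further movement. The lever tip in the picture matched the end stop at 1.15 rad. It was still up in the last pictures.
- **Cover:** I gripped the lip by its two sides and raised it along the hinge arc. The arm position gives 60.6° and the cover's front corners in the picture give 58–60°. The arm was still when I handed in, and the fingers were at 32 mm on the 34 mm lip.
- **Bystanders:** The screwdriver, jar and filter looked undisturbed in the last top view. I judged that by eye and did not re-measure them.
- **Mismatch:** The lip pulled the tool towards the hinge with about 10 N partway up. My assumed radius was 3–4 mm too long, so I tightened the arc and the pull eased.

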